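# Test the diver-recall unit behind its sliding dust cover

## Robot

A 6-joint arm with a two-finger parallel gripper is mounted at the origin on the work surface. World frame = base frame: x ahead of the robot, y to its left, z up, the work surface at z = 0. Lengths are in m, angles in rad, forces in N, time in s.
With the tool pointing down it reaches from about 0.375 to 0.9 m from the base axis. Payload 3.1 kg.
Tool frame: the origin (TCP) lies on the centre line of the jaws, within the pads' length; the fingertips stand robot.nose_length ahead of it and the grasp point (between the pads) lies 6 mm ahead of it (robot.nose_length is the distance from the TCP to the fingertips, in m); z points along the fingers, y is the line along which they close (so a half turn about z gives the same grasp; the last joint's range is limited). The gripper opens to 87 mm and grips with 3 to 60 N. Pads are 19 mm wide; open, the fingers measure 117 mm over their backs; the gripper's body (75 mm by 190 mm) begins 51 mm behind the grasp point.
Start: joints at [-1.498, 0.527, 1.433, -0, 1.181, -0.178], TCP at [0.155, -0.605, 0.248] pointing down, gripper open.
Joint ranges: [-3.08, 3.08], [-0.75, 2.2], [0.22, 2.44], [-1.43, 4.57], [0, 2.65], [-2.85, 2.85]. Speed limits (rad/s): [2.79, 2.79, 3.14, 3.14, 3.14, 3.14].

## Interface

Orientations are given as a unit quaternion [x, y, z, w].
In Python, from rig import robot gives the robot as it stands.
- The arm moves only by the shell command python3 -m crank 'ROWS' [FORCE]. ROWS is JSON, one flat list of numbers, 7 for each row, row after row: the shift along the tool's x, y, z in mm, then the turn, a rotation vector about the tool's x, y, z in degrees, then the closure in counts, from 0 (fully open) to 255 (shut). In form: [x, y, z, ax, ay, az, fingers, x, y, z, ax, ay, az, fingers, ...]. A call has exactly 5 rows; each row is the pose to reach, as a shift and turn from the pose commanded when the call began, along the tool's axes at that moment; what a row does not reach only later rows make up. A row lasts 1/12 s, in which the tool goes at most 41.7 mm and 7.16 degrees, less where a joint would pass 70% of its speed; a pose out of reach is approached as far as the arm can. A call with a gripper value outside its range is refused whole. The fingers move at their own pace and stop on an object; FORCE is the grip in N (left out, the last holds). Time passes only in rows, so rows that repeat a pose let the fingers close, or fill a call up. It gives the time, the measured TCP pose, the force, the opening and the grip force at its end, in the units of the state.
- robot.get_obs(): the state, without advancing time (a new reading comes with each control period).
- robot.camera(name): name is "scene" or "side" or "wrist"; returns a dict with "pixels" (400x640x3 uint8, red, green, blue), "intrinsics" (3x3 intrinsics, pixels), "k1" (the pictures are not rectified: a ray, as slopes to the right and down, at radius r is drawn at 1 + k1 r^2 times it, then the intrinsics apply), "extrinsics" (4x4, takes a point from camera to world coordinates); the wrist camera has in their place "mount" (4x4, takes a point from camera to tool coordinates, whose origin is the TCP and whose axes are the flange's). Camera axes: x right, y down, z forward; pixel columns grow to the right and rows downward; lengths in m; the calibration is good to about 2 mm. A picture is of the moment at which its call begins: read the wrist's pose just before it. There is no depth.
- robot.hand_in(): hands the job in; it is judged then, once.
The state is a dict: "time": time; "q": joint angles; "joint_velocities": joint speeds; "joint_torque": joint torques, N m; "position": TCP position; "tool_rot": TCP orientation; "ft_force": force on the tool from outside, world axes, zero at the start; "moment": the same for the moment, N m; "grip_width": finger opening in m; "grip_force": force on a finger pad.
Only numpy, scipy, OpenCV 4.12 (cv2) and the standard library are available. Lean on these libraries where they do the work, as an engineer would, in place of code of your own. Each camera call takes 0.05 s, during which the arm holds its last target. There are 200 camera calls.

## Task

Run the test of the diver-recall unit, the tilted grey case on the chart table. The heavy gas bottle blocks its dust cover on one side and a torch on the other: first take the torch away and stand it upright on the round rubber mat, then slide the cover well over to the side you have cleared, press the button under it all the way down and let it come up, and slide the cover back to the middle of the panel. Do not knock over the torch, and leave the gas bottle, the spectacle case and the battery pack where they are.

Things in the scene. Friction and masses are not known exactly. Their poses are not given: they have to be found in the camera images.
- unit: Diver-recall unit, fixed: a grey case whose flat panel, 170 mm (up the slope) by 180 mm (along y), is tilted 30 degrees to look up and to the unit's -x (about ahead and right of the robot). Origin: on the table under the panel's centre, which is 90 mm high; z up, y along the cover's slide. Panel's lower edge: x -74, z 47 mm; upper edge: x 74, z 132. Rails 18 mm high cross it 52 mm above and below its centre.
- bar_mid (a point): Middle of the fixed steel guard bar over the panel: 12 mm round, 156 mm long along the unit's y, 205 mm above the table, with legs at both ends rising from the panel near its upper edge. It leaves no room for a gripper pointing straight down at the fin or button: come in from the side the panel looks to, leaning 35 to 45 degrees, roughly square to the panel.
- cover (a joint): Dust cover: aluminium plate 130 mm (unit's y) by 96 mm, 5 mm thick, its top 21 mm off the panel, sliding along the unit's y. Value in m: 0 in the middle, over the button; positive towards the unit's +y; stops at +-0.105. Starts within 0.02 of the middle; 1.5 N of friction, no spring or catch. At +-0.1 it clears the button's centre by 35 mm and sticks out 75 mm past the case's side.
- fin_top (a point): Middle of the top edge of the cover's black plastic fin, the thing to hold: 14 mm thick (along the unit's y), 44 mm long (up the slope), standing 35 mm high square to the plate at the plate's centre. Axes: z square to the panel and outwards, y along the slide, x up the slope.
- tester (a joint): The button under the cover: travel in m, 0 when up, 0.007 fully down, springing up by itself; it takes about 1 N to start and 5 N to reach the bottom. It moves square to the panel.
- button_top (a point): Centre of the button's flat top: a plain grey round cap 36 mm across in the centre of the panel, 14 mm off the panel, in a dark steel collar 56 mm across and 5 mm high. Axes as fin_top; z points out of the panel.
- torch: The torch, black plastic, 150 mm tall, standing upright on its wider head (64 mm across, up to 35 mm high); the plain barrel above 45 mm is 56 mm across. Origin: centre of its underside, z up. About 0.3 to 0.5 kg. It starts close beside the case, on the unit's +y or -y side.
- mat: Round black rubber mat, 120 mm across and 4 mm thick, fixed on the table. Origin: centre of its underside.
- tank: Small aluminium gas bottle with a valve, 80 mm across, about 207 mm tall, 1.8 kg, standing close beside the case on the side opposite the torch. Stays where it is. Origin: centre of its underside.
- case: Black spectacle case, 65 x 160 x 40 mm high, lying in front of the unit. Stays. Origin: centre of its underside.
- battery: Grey battery pack, 60 x 90 x 39 mm high, lying in front of the unit. Stays. Origin: centre of its underside.
Not all that is in view belongs to the job. What is shaped like the torch but red is not meant.

How it is judged:
By the outcome, as a careful person would: the job done as asked, in the order asked, and still so for the second after the job is handed in, with the robot touching nothing.
It also fails if it takes over 72 s, if anything falls off the work surface, if the arm or the gripper's body presses on something with over 40 N, if the wrist force passes 120 N, or if a joint passes its speed limit or range.

## Working session

There is one attempt and no reset: what is moved stays moved. The work goes in short steps, Python scripts to look and compute and a shell command to move; the robot and the scene stay as the last step left them, time stands still between calls to the robot, and variables do not carry over. Pictures are saved under pics/ and viewed, at most 10 in all, crops included, and the job is handed in when it is done.

```bash
ls; mkdir -p pics; python3 - <<'E'
from rig import robot
import cv2,numpy as np
o=robot.get_obs();print({k:np.round(v,3).tolist() for k,v in o.items()});print(robot.nose_length)
for n in("scene","side"):
    c=robot.camera(n);cv2.imwrite(f"pics/{n}0.png",c["pixels"][:,:,::-1]);print(n,c["intrinsics"],c["k1"],np.round(c["extrinsics"],4).tolist())
a=cv2.imread("pics/scene0.png");b=cv2.imread("pics/side0.png")
E
```

```text
pics
{'time': 0.0, 'q': [-1.499, 0.528, 1.434, -0.0, 1.181, -0.178], 'joint_velocities': [0.001, -0.0, -0.001, 0.001, -0.0, -0.0], 'joint_torque': [-0.002, -44.004, -17.659, 0.063, 0.058, -0.0], 'position': [0.155, -0.605, 0.247], 'tool_rot': [0.992, 0.125, 0.0, -0.001], 'ft_force': [0.33, 0.009, 0.036], 'moment': [0.018, 0.031, -0.018], 'grip_force': 0.0, 'grip_width': 0.087}
0.025
scene [[501.49108292   0.         319.75135195]
 [  0.         501.49108292 207.53176786]
 [  0.           0.           1.        ]] -0.003408936062650457 [[-0.8712, 0.3855, -0.304, 1.0313], [0.491, 0.6823, -0.5417, 0.7721], [-0.0014, -0.6212, -0.7837, 1.275], [0.0, 0.0, 0.0, 1.0]]
side [[410.31654815   0.         320.11873207]
 [  0.         410.31654815 198.90353894]
 [  0.           0.           1.        ]] 0.035090993866486564 [[-0.7896, -0.4387, 0.429, 0.0709], [-0.6134, 0.5428, -0.5737, 0.7011], [0.0188, -0.7162, -0.6977, 0.9619], [0.0, 0.0, 0.0, 1.0]]
```

View pics/scene0.png

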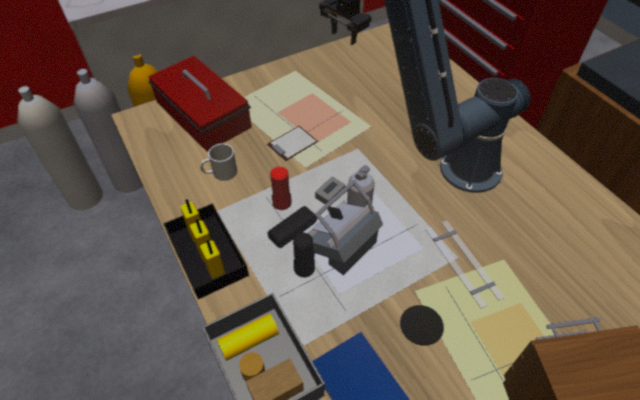

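View pics/side0.png

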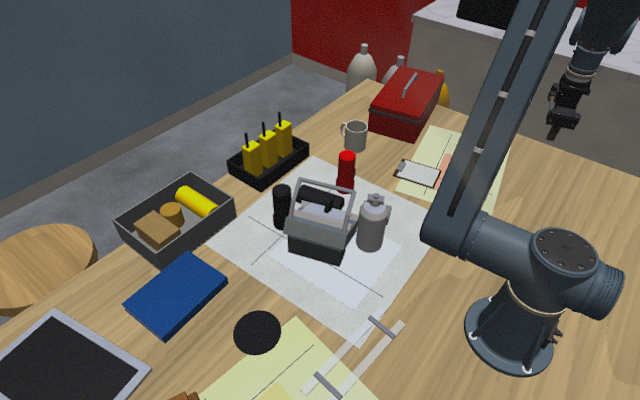

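Scene view: black torch upright at (304,255), red lookalike at (281,188), gas bottle (362,187), mat (422,325), spectacle case (291,227), battery (331,190). In the side view they are at torch (282,207), red (346,172), bottle (372,222), mat (257,333). The black one beside the case, opposite the bottle, fits the description; the red one is excluded. I'll confirm with an enlarged crop.

```bash
python3 - <<'E'
import cv2
a=cv2.imread("pics/scene0.png")[160:286,262:402];b=cv2.imread("pics/side0.png")[160:286,262:402]
cv2.imwrite("pics/c1.png",cv2.resize(a,None,fx=5,fy=4.7619*1.0,interpolation=cv2.INTER_CUBIC) if 0 else cv2.resize(a[:120],None,fx=5,fy=5,interpolation=cv2.INTER_CUBIC))
cv2.imwrite("pics/c2.png",cv2.resize(b[:120],None,fx=5,fy=5,interpolation=cv2.INTER_CUBIC))
E
```

```text
(no output)
```

View pics/c1.png

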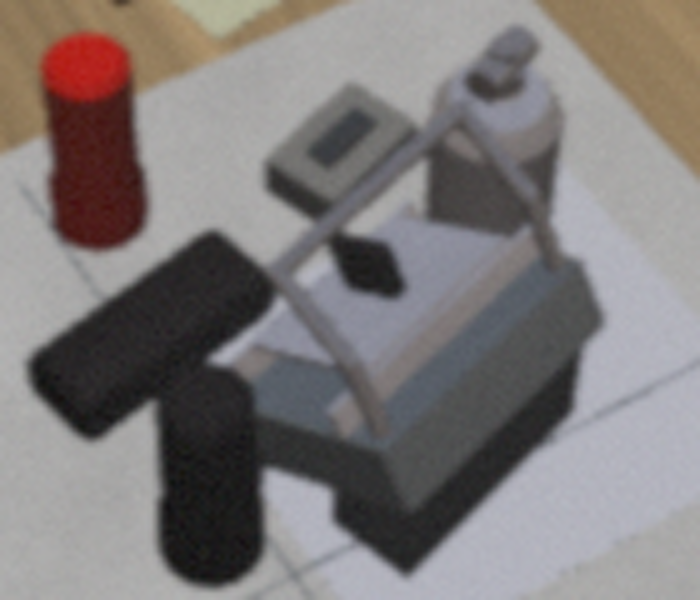

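View pics/c2.png

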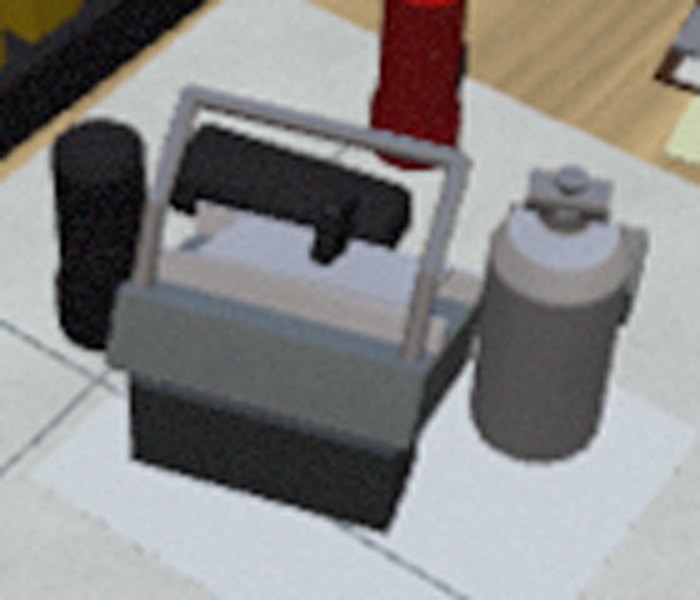

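The crops confirm it: the black torch (crop 1 at 210,470; crop 2 at 100,230) stands beside the case, and the bottle is on the other side. The fin is at crop 1 (365,265) and crop 2 (335,225). Next I'll fit the poses.

```bash
cat > h.py <<'E'
import numpy as np,cv2
from scipy.spatial.transform import Rotation as R
from scipy.optimize import least_squares
from rig import robot
CAM={"scene":(501.491,319.751,207.532,-.003409,[[-0.8712,0.3855,-0.304,1.0313],[0.491,0.6823,-0.5417,0.7721],[-0.0014,-0.6212,-0.7837,1.275]]),
"side":(410.3165,320.1187,198.9035,.035091,[[-0.7896,-0.4387,0.429,0.0709],[-0.6134,0.5428,-0.5737,0.7011],[0.0188,-0.7162,-0.6977,0.9619]])}
def proj(n,P):
    f,cx,cy,k,E=CAM[n];E=np.array(E);p=(np.atleast_2d(P)-E[:,3])@E[:,:3];s=p[:,:2]/p[:,2:]
    return s*(1+k*(s**2).sum(1,keepdims=True))*f+[cx,cy]
def plane(n,uv,z):
    f,cx,cy,k,E=CAM[n];E=np.array(E);d=(np.array(uv)-[cx,cy])/f;s=d.copy()
    for _ in range(5): s=d/(1+k*(s@s))
    r=E[:,:3]@[*s,1];return E[:,3]+r*(z-E[2,3])/r[2]
def crop(u,v): return (262+u/5,160+v/5)
E
cat > fit.py <<'E'
from h import *
def U(p,pts): return np.c_[np.array(pts)[:,:2]@R.from_euler('z',p[2]).as_matrix()[:2,:2].T+p[:2],np.array(pts)[:,2]]
ob=[("scene",crop(578,262),(.074,.09,.132)),("scene",crop(380,445),(.074,-.09,.132)),("side",crop(118,288),(.074,-.09,.132)),("side",crop(432,362),(.074,.09,.132)),
("scene",crop(275,275),(9,-.078,.205)),("scene",crop(460,106),(9,.078,.205)),("side",crop(188,95),(9,-.078,.205)),("side",crop(464,158),(9,.078,.205))]
def res(p): 
    return np.concatenate([(proj(n,U(p,[[p[3] if q[0]==9 else q[0],q[1],q[2]]]))[0]-uv) for n,uv,q in ob])
for y0 in(-2.5,-2,2):
    s=least_squares(res,[.5,-.1,y0,.05]);print(s.x,s.cost);print(s.fun.round(1))
p=s.x
def tp(obs):
    r=lambda q:np.concatenate([proj(n,[q[0],q[1],z])[0]-crop(*uv) for n,uv,z in obs]);s=least_squares(r,[.6,-.1]);return s.x,s.fun.round(1)
print("torch",tp([("scene",(208,397),.15),("scene",(211,546),0.),("side",(99,150),.15)]))
print("tank",tp([("side",(537,416),0.)]))
print("fin",least_squares(lambda q:np.concatenate([proj(n,q)[0]-crop(*uv) for n,uv in[("scene",(370,253)),("side",(337,205))]]),[.6,-.2,.14]).x)
for n in CAM:
    g=cv2.imread(f"pics/{n}0.png").max(2)<60
    k,l,st,c=cv2.connectedComponentsWithStats(g.astype(np.uint8));i=l[(325,422) if n=="scene" else (333,257)];print("mat",st[i],plane(n,c[i],.004))
print("batt",[plane("scene",crop(*c),.039).round(3) for c in[(350,85),(418,135),(335,205),(265,163)]])
print("case",[plane("scene",crop(*c),.04).round(3) for c in[(212,232),(275,275),(95,425),(32,355)]])
print("red",plane("scene",crop(97,210),0))
E
python3 fit.py
```

```text
[ 0.5542365   0.03455624 -4.37366428 -0.01139652] 6.172532372780994
[ 0.9 -2.1  0.6  0.4 -0.5 -1.3 -0.8  0.2  0.9 -0.9  0.2  0.1 -0.1 -0.7
 -1.2 -0.5]
[ 0.5542365   0.03455624 -4.37366428 -0.01139652] 6.17253237278092
[ 0.9 -2.1  0.6  0.4 -0.5 -1.3 -0.8  0.2  0.9 -0.9  0.2  0.1 -0.1 -0.7
 -1.2 -0.5]
[ 0.5542365   0.03455624  1.90952103 -0.01139652] 6.172532372781069
[ 0.9 -2.1  0.6  0.4 -0.5 -1.3 -0.8  0.2  0.9 -0.9  0.2  0.1 -0.1 -0.7
 -1.2 -0.5]
torch (array([0.68678369, 0.07014385]), array([ 0.4,  0.1,  1.1, -0.8, -1.1, -1.8]))
tank (array([ 0.42823503, -0.03190112]), array([0., 0.]))
fin [0.55286562 0.01423927 0.13510244]
mat [ 401  306   42   39 1275] [0.49777346 0.38605946 0.004     ]
mat [ 234  311   47   44 1619] [0.49045018 0.3892488  0.004     ]
batt [array([ 0.453, -0.174,  0.039]), array([ 0.437, -0.115,  0.039]), array([ 0.513, -0.091,  0.039]), array([ 0.535, -0.143,  0.039])]
case [array([ 0.592, -0.109,  0.04 ]), array([ 0.574, -0.06 ,  0.04 ]), array([ 0.722, -0.015,  0.04 ]), array([ 0.732, -0.079,  0.04 ])]
red [ 0.63467505 -0.19107858  0.        ]
```

```bash
cat > go.py <<'E'
# usage: go.py x y z(TCP mm) lean_deg yaw_of_tool_y_deg -> shift mm, turn deg in tool axes
import sys
from h import *
def target(lean,yaw):
    y=np.array([np.cos(np.radians(yaw)),np.sin(np.radians(yaw)),0]);x=np.array([-y[1],y[0],0]);z=np.array([0,0,-1.])
    return R.from_rotvec(np.radians(lean)*-y)*R.from_matrix(np.c_[x,y,z])
if __name__=="__main__":
    a=list(map(float,sys.argv[1:]));o=robot.get_obs();T=R.from_quat(o["tool_rot"]);G=target(a[3],a[4])
    print("shift",T.inv().apply(np.array(a[:3])-1e3*np.array(o["position"])).round(1),"turn",(T.inv()*G).as_rotvec(degrees=True).round(1),"t",o["time"],"p",(1e3*np.array(o["position"])).round(1),"q",np.round(o["q"],2),"F",np.round(o["ft_force"],1),"w",o["grip_width"],"z",G.as_matrix()[:,2].round(2))
E
python3 go.py 687 70 320 0 -70.6; python3 go.py 687 70 320 40 19.4
```

```text
shift [ 682.8 -521.8  -72.1] turn [-0.1 -0.  -5. ] t 0.1 p [ 155.1 -604.8  246.7] q [-1.5   0.53  1.43 -0.    1.18 -0.18] F [ 0.3 -0.8  0.5] w 0.08723366882026273 z [ 0.  0. -1.]
shift [ 682.8 -521.8  -72.1] turn [-33.1 -30.4 -90.7] t 0.1 p [ 155.1 -604.8  246.7] q [-1.5   0.53  1.43 -0.    1.18 -0.18] F [ 0.3 -0.8  0.5] w 0.08723366882026273 z [ 0.21 -0.61 -0.77]
```

```bash
sed -i 's/\*-y)/*y)/' go.py
python3 -m crank '[30,-20,-20,0,0,-1,0, 60,-40,-45,0,0,-2,0, 92,-65,-70,0,0,-3,0, 125,-93,-72,0,0,-4,0, 158,-118,-72,0,0,-5,0]'
python3 -m crank '[32,-25,0,0,0,0,0, 64,-50,0,0,0,0,0, 96,-75,0,0,0,0,0, 128,-100,0,0,0,0,0, 160,-125,0,0,0,0,0]'
python3 go.py 687 70 320 0 -70.6
```

```text
time: 0.52
position: [0.2744, -0.4583, 0.3211]
tool_rot: [0.986, 0.168, 0.0, 0.002]
ft_force: [0.7, 0.4, -0.3]
grip_width: 0.0867
grip_force: 0.0
time: 0.93
position: [0.3835, -0.2857, 0.3191]
tool_rot: [0.986, 0.168, -0.0, -0.0]
ft_force: [1.2, -0.1, 0.3]
grip_width: 0.087
grip_force: 0.0
shift [ 404.2 -235.1   -0.8] turn [-0.   0.  -0.1] t 0.9333 p [ 383.5 -285.7  319.1] q [-0.87  0.24  1.69  0.    1.21  0.36] F [ 1.2 -0.1  0.3] w 0.08704043574695695 z [ 0.  0. -1.]
```

```bash
python3 -m crank '[34,-20,0,0,0,0,0, 68,-40,0,0,0,0,0, 102,-60,0,0,0,0,0, 136,-80,0,0,0,0,0, 170,-100,0,0,0,0,0]'
python3 -m crank '[34,-20,0,0,0,0,0, 68,-40,0,0,0,0,0, 102,-60,0,0,0,0,0, 136,-80,0,0,0,0,0, 170,-100,0,0,0,0,0]'
python3 go.py 687 70 320 0 -70.6
```

```text
time: 1.35
position: [0.5109, -0.1351, 0.3191]
tool_rot: [0.986, 0.168, -0.0, -0.0]
ft_force: [0.7, 0.2, 1.2]
grip_width: 0.0873
grip_force: 0.0
time: 1.77
position: [0.6381, 0.0156, 0.3188]
tool_rot: [0.986, 0.168, -0.001, -0.0]
ft_force: [0.6, -0.5, 0.2]
grip_width: 0.0871
grip_force: 0.0
shift [ 64.2 -35.1  -1.3] turn [-0.   0.1 -0. ] t 1.7667 p [638.1  15.6 318.8] q [-0.15  0.48  1.31 -0.    1.35  1.08] F [ 0.6 -0.5  0.2] w 0.08713775416103177 z [ 0.  0. -1.]
```

```bash
python3 -m crank '[20,-10,0,0,0,0,0, 44,-26,0,0,0,0,0, 44,-26,0,0,0,0,0, 44,-26,0,0,0,0,0, 44,-26,0,0,0,0,0]'
python3 go.py 687 70 320 0 -70.6
cat > wc.py <<'E'
import sys
from h import *
o=robot.get_obs();c=robot.camera("wrist");n=sys.argv[1];cv2.imwrite(f"pics/{n}.png",c["pixels"][:,:,::-1])
T=np.eye(4);T[:3,:3]=R.from_quat(o["tool_rot"]).as_matrix();T[:3,3]=o["position"]
np.savez(n,K=c["intrinsics"],k1=c["k1"],E=T@c["mount"]);print(c["mount"].round(3) if hasattr(c["mount"],'round') else c["mount"])
E
cat >> h.py <<'E'
def load(n):
    d=np.load(n+".npz");CAM[n]=(d["K"][0,0],d["K"][0,2],d["K"][1,2],float(d["k1"]),d["E"][:3])
E
python3 wc.py w1
```

```text
time: 2.18
position: [0.6697, 0.0527, 0.3186]
tool_rot: [0.986, 0.168, -0.001, 0.0]
ft_force: [-0.4, 0.6, 0.3]
grip_width: 0.087
grip_force: 0.0
shift [ 22.1 -10.6  -1.5] turn [-0.   0.1 -0. ] t 2.1833 p [669.7  52.7 318.6] q [-0.09  0.53  1.22 -0.    1.39  1.15] F [-0.4  0.6  0.3] w 0.08699168658009514 z [ 0.  0. -1.]
[[ 0.001 -0.953 -0.304  0.085]
 [ 1.     0.001  0.001  0.   ]
 [-0.001 -0.304  0.953 -0.138]
 [ 0.     0.     0.     1.   ]]
```

View pics/w1.png

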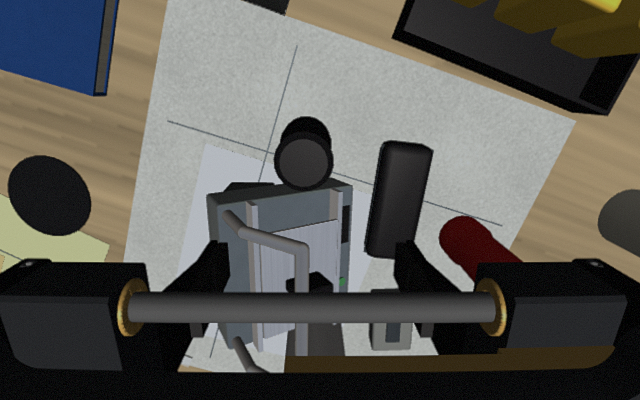

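The wrist view shows the torch top at (304,162), the mat at (49,196), the panel's -y corners at (209,197) and (352,184), the bar corner at (303,243), and the spectacle case clear to the right. I'll refine the fit with these.

```bash
cat >> fit.py <<'E'
print("----");load("w1")
for nm,uv,z in[("torch",(304,162),.15),("mat",(49,196),.004),("cornU",(209,197),.132),("cornL",(352,185),.047),("barend",(303,244),.205)]: print(nm,plane("w1",uv,z).round(4))
print("pred",U(p,[[.074,-.09,.132],[-.074,-.09,.047],[p[3],-.078,.205]]).round(4).tolist())
ob+=[("w1",(209,197),(.074,-.09,.132)),("w1",(352,185),(-.074,-.09,.047)),("w1",(303,244),(9,-.078,.205))]
s=least_squares(res,[.5,-.1,2,.05],loss="soft_l1");print(s.x,s.fun.round(1))
E
python3 fit.py|sed -n '/----/,$p'
```

```text
----
torch [0.6896 0.0662 0.15  ]
mat [0.4959 0.3833 0.004 ]
cornU [0.6213 0.1429 0.132 ]
cornL [ 0.6618 -0.0042  0.047 ]
barend [0.6369 0.0477 0.205 ]
pred [[0.6145, 0.1343, 0.132], [0.6637, -0.0053, 0.047], [0.6316, 0.0497, 0.205]]
[ 0.55558715  0.03927867  1.88988523 -0.01722374] [ 1.6 -0.2  0.3  1.8 -2.3 -1.1 -2.9  1.3 -0.6 -1.  -0.5  0.6 -0.5 -1.7
 -2.  -0.8  4.1  4.7 -0.4 -2.2 -0.4  2.1]
```

```bash
python3 go.py 689 67 118 0 -71
python3 -m crank '[10,-6,0,0,0,0,0, 22,-8,20,0,0,0,0, 22,-8,50,0,0,0,0, 22,-8,80,0,0,0,0, 22,-8,110,0,0,0,0]'
python3 go.py 689 67 118 0 -71
```

```text
shift [ 23.6  -7.5 200.8] turn [-0.   0.1  0.3] t 2.2333 p [669.6  52.2 318.9] q [-0.09  0.53  1.22 -0.    1.39  1.15] F [-1.1 -0.   0.4] w 0.08702804108662272 z [ 0.  0. -1.]
time: 2.65
position: [0.6889, 0.0673, 0.209]
tool_rot: [0.986, 0.168, 0.001, 0.0]
ft_force: [1.0, 0.0, -0.4]
grip_width: 0.0871
grip_force: 0.0
shift [-0.2  0.3 91. ] turn [ 0.  -0.1  0.3] t 2.65 p [688.9  67.3 209. ] q [-0.06  0.66  1.29  0.    1.19  1.17] F [ 1.   0.  -0.4] w 0.08706213578030178 z [ 0.  0. -1.]
```

```bash
python3 -m crank '[0,0,25,0,0,0,0, 0,0,50,0,0,0,0, 0,0,75,0,0,0,0, 0,0,91,0,0,0,0, 0,0,91,0,0,0,0]'
python3 -m crank '[0,0,0,0,0,0,255, 0,0,0,0,0,0,255, 0,0,0,0,0,0,255, 0,0,0,0,0,0,255, 0,0,0,0,0,0,255]' 25
python3 -m crank '[0,0,0,0,0,0,255, 0,0,0,0,0,0,255, 0,0,0,0,0,0,255, 0,0,-10,0,0,0,255, 0,0,-20,0,0,0,255]'
python3 go.py 496 385 230 0 -71
```

```text
time: 3.07
position: [0.6857, 0.0673, 0.114]
tool_rot: [0.986, 0.168, -0.004, -0.001]
ft_force: [-0.4, -0.1, 0.1]
grip_width: 0.0872
grip_force: 0.0
time: 3.48
position: [0.6893, 0.0677, 0.1199]
tool_rot: [0.986, 0.168, 0.001, 0.0]
ft_force: [-0.8, 0.2, 0.4]
grip_width: 0.0616
grip_force: 0.0
time: 3.9
position: [0.6869, 0.0679, 0.1372]
tool_rot: [0.986, 0.168, -0.002, -0.001]
ft_force: [-0.5, -0.5, -3.0]
grip_width: 0.0558
grip_force: 25.0
shift [ -75.3 -362.7  -91.8] turn [-0.1  0.2  0.4] t 3.9 p [686.9  67.9 137.2] q [-0.06  0.74  1.34  0.    1.07  1.17] F [-0.5 -0.5 -3. ] w 0.05577195972700527 z [ 0.  0. -1.]
```

```bash
python3 -m crank '[0,0,-25,0,0,0,255, 0,0,-60,0,0,0,255, 0,-10,-95,0,0,0,255, -5,-30,-125,0,0,0,255, -10,-58,-140,0,0,0,255]'
python3 -m crank '[-8,-33,0,0,0,0,255, -16,-66,0,0,0,0,255, -24,-100,0,0,0,0,255, -32,-135,0,0,0,0,255, -40,-170,0,0,0,0,255]'
python3 go.py 496 385 160 0 -71
```

```text
time: 4.32
position: [0.6623, 0.1177, 0.2835]
tool_rot: [0.986, 0.167, 0.004, 0.001]
ft_force: [1.9, 1.1, -2.3]
grip_width: 0.0556
grip_force: 25.0
time: 4.73
position: [0.564, 0.2673, 0.2785]
tool_rot: [0.986, 0.168, -0.0, -0.0]
ft_force: [-0.4, 0.2, -3.2]
grip_width: 0.0557
grip_force: 25.0
shift [ -25.  -133.6  118.6] turn [-0.   0.1  0.4] t 4.7333 p [564.  267.3 278.5] q [0.26 0.49 1.4  0.   1.25 1.5 ] F [-0.4  0.2 -3.2] w 0.055680271976034854 z [ 0.  0. -1.]
```

```bash
python3 -m crank '[-6,-33,10,0,0,0,255, -12,-66,35,0,0,0,255, -18,-98,65,0,0,0,255, -24,-125,95,0,0,0,255, -25,-133,118,0,0,0,255]'
python3 -m crank '[0,0,0,0,0,0,255, 0,0,0,0,0,0,255, 0,0,8,0,0,0,255, 0,0,16,0,0,0,255, 0,0,20,0,0,0,255]'
python3 go.py 496 385 122 0 -71
```

```text
time: 5.15
position: [0.4937, 0.3864, 0.1587]
tool_rot: [0.985, 0.17, -0.002, -0.001]
ft_force: [-0.2, -0.5, -4.3]
grip_width: 0.0558
grip_force: 25.0
time: 5.57
position: [0.4992, 0.3826, 0.1408]
tool_rot: [0.986, 0.167, 0.001, -0.0]
ft_force: [-0.5, -0.8, -3.0]
grip_width: 0.0551
grip_force: 25.0
shift [-2.2 -3.3 18.8] turn [ 0.  -0.1  0.3] t 5.5667 p [499.2 382.6 140.8] q [ 0.48  0.66  1.51 -0.    0.96  1.71] F [-0.5 -0.8 -3. ] w 0.05509439442301542 z [ 0.  0. -1.]
```

```bash
python3 -m crank '[-1,-2,4,0,0,0,255, -2,-3,8,0,0,0,255, -2,-3,12,0,0,0,255, -2,-3,14,0,0,0,255, -2,-3,15,0,0,0,255]'
python3 -m crank '[0,0,1,0,0,0,255, 0,0,2,0,0,0,255, 0,0,2,0,0,0,255, 0,0,2,0,0,0,255, 0,0,2,0,0,0,255]'
python3 go.py 496 385 122 0 -71
```

```text
time: 5.98
position: [0.495, 0.3854, 0.125]
tool_rot: [0.986, 0.168, -0.0, 0.0]
ft_force: [0.5, 0.5, -3.5]
grip_width: 0.0553
grip_force: 25.0
time: 6.4
position: [0.4952, 0.3856, 0.1235]
tool_rot: [0.986, 0.168, 0.0, -0.0]
ft_force: [0.5, 0.4, -4.0]
grip_width: 0.0556
grip_force: 25.0
shift [0.6 0.8 1.5] turn [-0.  -0.   0.4] t 6.4 p [495.2 385.6 123.5] q [ 0.48  0.68  1.53 -0.    0.93  1.72] F [ 0.5  0.4 -4. ] w 0.05563637477950937 z [ 0.  0. -1.]
```

```bash
python3 -m crank '[0,0,1,0,0,0,255, 0,0,1,0,0,0,255, 0,0,2,0,0,0,255, 0,0,2,0,0,0,255, 0,0,2,0,0,0,255]'
python3 -m crank '[0,0,1,0,0,0,255, 0,0,1,0,0,0,255, 0,0,1,0,0,0,255, 0,0,1,0,0,0,255, 0,0,1,0,0,0,255]'
```

```text
time: 6.82
position: [0.4953, 0.3857, 0.1234]
tool_rot: [0.986, 0.168, 0.001, -0.0]
ft_force: [-3.2, -2.1, 8.6]
grip_width: 0.0555
grip_force: 25.0
time: 7.23
position: [0.4953, 0.3857, 0.1234]
tool_rot: [0.986, 0.168, 0.001, -0.0]
ft_force: [-3.7, -2.9, 14.1]
grip_width: 0.0555
grip_force: 25.0
```

```bash
python3 -m crank '[0,0,-1,0,0,0,255, 0,0,-2,0,0,0,255, 0,0,-2,0,0,0,150, 0,0,-2,0,0,0,0, 0,0,-2,0,0,0,0]'
python3 -m crank '[0,0,0,0,0,0,0, 0,0,0,0,0,0,0, 0,0,-5,0,0,0,0, 0,0,-20,0,0,0,0, 0,0,-45,0,0,0,0]'
python3 -m crank '[0,0,-30,0,0,0,0, 0,0,-60,0,0,0,0, 0,0,-90,0,0,0,0, 0,0,-120,0,0,0,0, 0,0,-140,0,0,0,0]'
python3 go.py 620 -180 320 40 18.5
```

```text
time: 7.65
position: [0.4958, 0.3859, 0.1224]
tool_rot: [0.986, 0.168, 0.001, -0.0]
ft_force: [0.2, -0.4, 0.5]
grip_width: 0.0621
grip_force: 0.0
time: 8.07
position: [0.4935, 0.3846, 0.1652]
tool_rot: [0.986, 0.168, -0.003, 0.001]
ft_force: [0.4, 1.3, 0.6]
grip_width: 0.0855
grip_force: 0.0
time: 8.48
position: [0.496, 0.3861, 0.3111]
tool_rot: [0.986, 0.168, 0.002, -0.001]
ft_force: [0.8, 0.6, 0.3]
grip_width: 0.0868
grip_force: 0.0
shift [-70.7 575.2  -9.7] turn [ 31.2  31.2 -85.1] t 8.4833 p [496.  386.1 311.1] q [0.48 0.47 1.35 0.   1.32 1.72] F [0.8 0.6 0.3] w 0.08682778961150513 z [-0.2   0.61 -0.77]
```

```bash
python3 go.py 594 -80 330 40 18.5
python3 -m crank '[0,30,-10,2.1,2.1,-5.7,0, 0,60,-20,4.2,4.2,-11.4,0, 0,90,-30,6.3,6.3,-17,0, 0,120,-35,8.4,8.4,-22.8,0, 0,150,-35,10.4,10.4,-28.4,0]'
python3 go.py 594 -80 330 40 18.5
```

```text
shift [-62.  472.2 -19.6] turn [ 31.2  31.2 -85.1] t 8.4833 p [496.  386.1 311.1] q [0.48 0.47 1.35 0.   1.32 1.72] F [0.8 0.6 0.3] w 0.08682778961150513 z [-0.2   0.61 -0.77]
time: 8.9
position: [0.5439, 0.2479, 0.3444]
tool_rot: [0.909, 0.398, 0.073, -0.101]
ft_force: [0.5, -0.2, -0.6]
grip_width: 0.087
grip_force: 0.0
shift [-201.9  256.1  -62.5] turn [ 20.9  21.2 -57.3] t 8.9 p [543.9 247.9 344.4] q [0.13 0.34 1.49 0.25 1.23 0.8 ] F [ 0.5 -0.2 -0.6] w 0.08696129983780707 z [-0.2   0.61 -0.77]
```

```bash
python3 -m crank '[-20,25,-7,2.1,2.1,-5.7,0, -40,51,-14,4.2,4.2,-11.4,0, -60,77,-20,6.3,6.3,-17.2,0, -80,102,-26,8.4,8.4,-22.9,0, -101,128,-32,10.5,10.6,-28.6,0]'
python3 go.py 594 -80 330 40 18.5
```

```text
time: 9.32
position: [0.5668, 0.0859, 0.3369]
tool_rot: [0.77, 0.592, 0.137, -0.192]
ft_force: [0.7, 0.9, -0.5]
grip_width: 0.0874
grip_force: 0.0
shift [-138.7   64.4  -70.3] turn [ 11.   11.3 -30.6] t 9.3167 p [566.8  85.9 336.9] q [-0.27  0.39  1.49  0.46  1.42 -0.12] F [ 0.7  0.9 -0.5] w 0.08735833859048113 z [-0.2   0.61 -0.77]
```

```bash
python3 -m crank '[-28,13,-14,2.2,2.2,-6.1,0, -56,26,-28,4.4,4.5,-12.2,0, -84,39,-42,6.6,6.7,-18.3,0, -112,52,-56,8.8,8.9,-24.4,0, -138,64,-70,11,11.2,-30.6,0]'
python3 -m crank '[0,0,10,0,0,0,0, 0,0,20,0,0,0,0, 0,0,30,0,0,0,0, 0,0,30,0,0,0,0, 0,0,30,0,0,0,0]'
python3 go.py 594 -80 253 40 18.5;python3 wc.py w2
```

```text
time: 9.73
position: [0.593, -0.0807, 0.3296]
tool_rot: [0.55, 0.762, 0.199, -0.278]
ft_force: [-0.2, 0.4, -0.2]
grip_width: 0.0869
grip_force: 0.0
time: 10.15
position: [0.586, -0.0577, 0.3068]
tool_rot: [0.551, 0.762, 0.198, -0.278]
ft_force: [0.3, -0.2, -0.3]
grip_width: 0.087
grip_force: 0.0
shift [-52.7   0.9  26.1] turn [-0.2  0.1 -0.3] t 10.15 p [586.  -57.7 306.8] q [-0.5   0.61  1.28  0.46  1.78 -0.85] F [ 0.3 -0.2 -0.3] w 0.08702992197475373 z [-0.2   0.61 -0.77]
[[ 0.001 -0.952 -0.305  0.085]
 [ 1.     0.001 -0.001  0.001]
 [ 0.001 -0.305  0.952 -0.138]
 [ 0.     0.     0.     1.   ]]
```

View pics/w2.png

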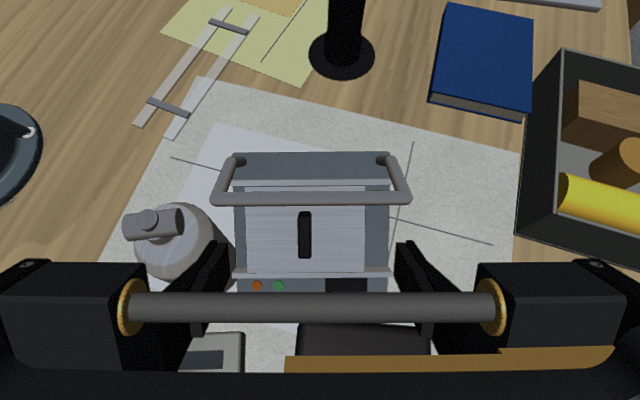

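The torch stands upright on the mat (346,40). The fin is at (304,235), the bar runs from (217,198) to (406,197), and the panel's upper corners are at (236,153) and (388,153). The cover sits slightly toward the bottle.

```bash
cat >> fit.py <<'E'
print("====");load("w2")
ob+=[("w2",(236,154),(.074,.09,.132)),("w2",(388,153),(.074,-.09,.132)),("w2",(218,199),(9,.075,.205)),("w2",(405,197),(9,-.075,.205))]
s=least_squares(res,[.5,-.1,2,.05],loss="soft_l1");p=s.x;print(p,np.degrees(p[2]),s.fun.round(1)[-14:])
for c in(0,.005,.01,.015):
  f=lambda a,h:(-.5*h+.866*a,c,.09+.866*h+.5*a)
  print(c,U(p,[f(0,.056)]).round(4),proj("w2",U(p,[f(.022,.056),f(-.022,.056),f(0,.021),f(.048,.021)])).round(0).tolist())
u=U(p,[(-.5*.014,0,.09+.866*.014)]);print("button",u,proj("w2",u))
ob=ob[-4:];s=least_squares(res,[.5,-.1,2,.0]);print(s.x,s.fun.round(1))
E
python3 fit.py|sed -n '/====/,$p'
python3 - <<'E'
import cv2
a=cv2.imread("pics/w2.png")[140:300,200:420];cv2.imwrite("pics/c3.png",cv2.resize(a,None,fx=3.6,fy=3.6,interpolation=cv2.INTER_CUBIC))
E
```

```text
====
[ 0.55598426  0.03644582  1.9012059  -0.01384403] 108.93107398005259 [ 6.   6.1  1.1 -2.4 -2.3  2.5 -3.9 -1.9  4.1 -2.6  4.4  0.4 -1.9  0.6]
0 [[0.5651 0.01   0.1385]] [[313.0, 216.0], [313.0, 259.0], [313.0, 230.0], [312.0, 186.0]]
0.005 [[0.5603 0.0083 0.1385]] [[308.0, 216.0], [308.0, 259.0], [308.0, 230.0], [308.0, 186.0]]
0.01 [[0.5556 0.0067 0.1385]] [[303.0, 216.0], [303.0, 259.0], [304.0, 230.0], [303.0, 186.0]]
0.015 [[0.5509 0.0051 0.1385]] [[298.0, 216.0], [298.0, 259.0], [299.0, 230.0], [298.0, 186.0]]
button [[0.55825528 0.02982445 0.102124  ]] [[312.84269238 228.21591171]]
[ 0.55599035  0.03392699  1.8975549  -0.01131349] [-4.6 -0.3  3.9 -0.5  3.4 -0.  -2.9  0.7]
```

View pics/c3.png

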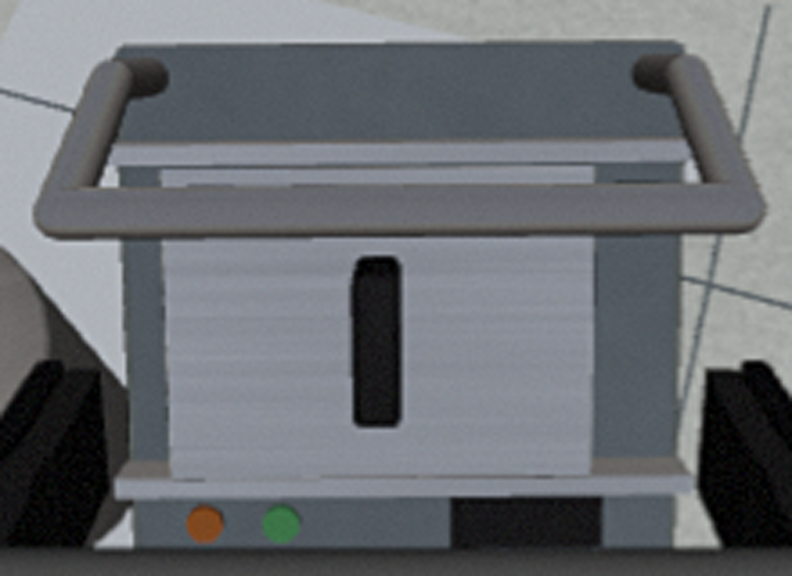

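```bash
python3 go.py 570 -29.5 180.7 42 18.9
python3 -m crank '[-10,0,12,0,0.4,0.1,0, -25,0,28,0,0.8,0.2,0, -40,0,45,0,1.2,0.3,0, -60,0,60,0,1.6,0.4,0, -61,0,77,0,2,0.4,0]'
python3 go.py 570 -29.5 180.7 42 18.9; python3 go.py 557.3 8.5 136.1 42 18.9;
```

```text
shift [-56.2  -6.1 118. ] turn [ 0.2  2.1 -0.6] t 10.2 p [586.5 -58.2 307.3] q [-0.5   0.61  1.28  0.46  1.78 -0.85] F [ 0.8  0.5 -0.2] w 0.08702023784195792 z [-0.22  0.63 -0.74]
time: 10.62
position: [0.5859, -0.0593, 0.2052]
tool_rot: [0.552, 0.754, 0.206, -0.291]
ft_force: [-0.5, -0.0, -1.1]
grip_width: 0.0872
grip_force: 0.0
shift [ 8.4 -5.7 40.5] turn [ 0.3  0.2 -1.2] t 10.6167 p [585.9 -59.3 205.2] q [-0.51  0.74  1.36  0.46  1.63 -0.93] F [-0.5 -0.  -1.1] w 0.08721091925112724 z [-0.22  0.63 -0.74]
shift [  8.6  -5.7 100.4] turn [ 0.3  0.2 -1.2] t 10.6167 p [585.9 -59.3 205.2] q [-0.51  0.74  1.36  0.46  1.63 -0.93] F [-0.5 -0.  -1.1] w 0.08721091925112724 z [-0.22  0.63 -0.74]
```

```bash
python3 -m crank '[4,-3,15,0,0,-0.6,0, 8,-6,30,0,0,-1.2,0, 8,-6,45,0,0,-1.2,0, 8,-6,60,0,0,-1.2,0, 8,-6,70,0,0,-1.2,0]'
python3 go.py 557.3 8.5 136.1 42 18.9; python3 wc.py w3
```

```text
time: 11.03
position: [0.5624, -0.0083, 0.1604]
tool_rot: [0.543, 0.76, 0.209, -0.29]
ft_force: [0.4, 0.1, 0.4]
grip_width: 0.0871
grip_force: 0.0
shift [-3.2  0.5 29.9] turn [0.2 0.1 0.1] t 11.0333 p [562.4  -8.3 160.4] q [-0.46  0.76  1.48  0.49  1.48 -0.99] F [0.4 0.1 0.4] w 0.0870810558047992 z [-0.22  0.63 -0.74]
[[ 0.001 -0.952 -0.305  0.085]
 [ 1.     0.001 -0.001  0.001]
 [ 0.001 -0.305  0.952 -0.138]
 [ 0.     0.     0.     1.   ]]
```

View pics/w3.png

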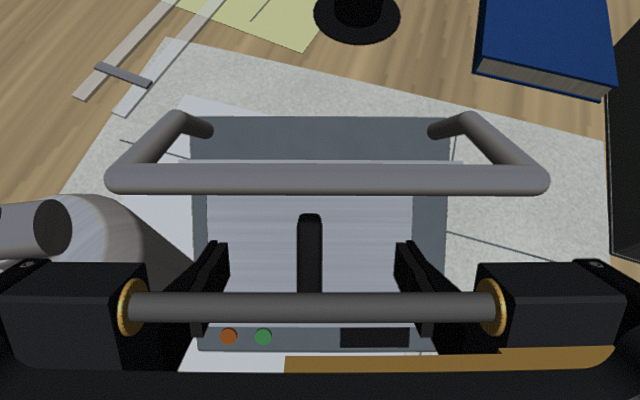

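The fin is at x=310, centred between the fingers (228..395), so I'll advance and grip.

```bash
python3 -m crank '[-1,0,8,0,0,0,0, -2,0,16,0,0,0,0, -3,0,24,0,0,0,0, -3,0,28,0,0,0,0, -3,0,28,0,0,0,0]'
python3 -m crank '[0,0,0,0,0,0,255, 0,0,0,0,0,0,255, 0,0,0,0,0,0,255, 0,0,0,0,0,0,255, 0,0,0,0,0,0,255]' 15
python3 -m crank '[0,0,0,0,0,0,255, 0,0,0,0,0,0,255, 0,0,0,0,0,0,255, 0,0,0,0,0,0,255, 0,0,0,0,0,0,255]' 15
python3 go.py 557.3 8.5 136.1 42 18.9
```

```text
time: 11.5
position: [0.5575, 0.0066, 0.1381]
tool_rot: [0.543, 0.76, 0.21, -0.29]
ft_force: [-0.2, -0.6, -0.2]
grip_width: 0.0867
grip_force: 0.0
time: 11.92
position: [0.5584, 0.0058, 0.139]
tool_rot: [0.543, 0.76, 0.21, -0.289]
ft_force: [-1.8, -0.2, 0.6]
grip_width: 0.0616
grip_force: 0.0
time: 12.33
position: [0.5581, 0.0061, 0.1388]
tool_rot: [0.543, 0.76, 0.21, -0.289]
ft_force: [-0.4, 0.2, 0.3]
grip_width: 0.0283
grip_force: 0.0
shift [ 0.1 -0.   3.7] turn [0.2 0.1 0.1] t 12.3333 p [558.1   6.1 138.8] q [-0.44  0.78  1.51  0.51  1.43 -1.  ] F [-0.4  0.2  0.3] w 0.028259333155748956 z [-0.22  0.63 -0.74]
```

```bash
python3 -m crank '[0,0,1,0,0,0,255, 0,0,2,0,0,0,255, 0,0,2,0,0,0,255, 0,0,2,0,0,0,255, 0,0,2,0,0,0,255]' 15
python3 -m crank '[0,0,0,0,0,0,255, 0,5,0,0,0,0,255, 0,10,0,0,0,0,255, 0,15,0,0,0,0,255, 0,20,0,0,0,0,255]' 15
python3 go.py 557.3 8.5 136.1 42 18.9
```

```text
time: 12.75
position: [0.5574, 0.0073, 0.1372]
tool_rot: [0.543, 0.76, 0.209, -0.29]
ft_force: [-0.4, -0.7, -0.2]
grip_width: 0.0143
grip_force: 15.0
time: 13.17
position: [0.5771, 0.014, 0.1372]
tool_rot: [0.543, 0.76, 0.21, -0.289]
ft_force: [-1.1, -0.9, -1.1]
grip_width: 0.0136
grip_force: 15.0
shift [  0.2 -20.5   1.5] turn [0.2 0.1 0.1] t 13.1667 p [577.1  14.  137.2] q [-0.42  0.8   1.47  0.52  1.44 -0.97] F [-1.1 -0.9 -1.1] w 0.013552425741810469 z [-0.22  0.63 -0.74]
```

```bash
python3 -m crank '[0,9,0,0,0,0,255, 0,18,0,0,0,0,255, 0,27,0,0,0,0,255, 0,36,0,0,0,0,255, 0,45,0,0,0,0,255]' 15
python3 -m crank '[0,9,0,0,0,0,255, 0,18,0,0,0,0,255, 0,27,0,0,0,0,255, 0,36,0,0,0,0,255, 0,43,0,0,0,0,255]' 15
python3 -m crank '[0,0,0,0,0,0,255, 0,0,0,0,0,0,255, 0,0,0,0,0,0,255, 0,0,0,0,0,0,255, 0,0,0,0,0,0,255]' 15
python3 go.py 557.3 8.5 136.1 42 18.9
```

```text
time: 13.58
position: [0.6201, 0.0286, 0.1373]
tool_rot: [0.543, 0.76, 0.209, -0.289]
ft_force: [-2.1, -1.1, -3.0]
grip_width: 0.0142
grip_force: 15.0
time: 14.0
position: [0.6608, 0.0424, 0.1373]
tool_rot: [0.543, 0.76, 0.209, -0.289]
ft_force: [-1.7, -0.5, -6.2]
grip_width: 0.0141
grip_force: 15.0
time: 14.42
position: [0.6598, 0.0421, 0.1373]
tool_rot: [0.543, 0.76, 0.21, -0.289]
ft_force: [1.3, 1.5, -8.2]
grip_width: 0.0136
grip_force: 15.0
shift [   0.4 -107.9    1.4] turn [0.3 0.1 0.1] t 14.4167 p [659.8  42.1 137.3] q [-0.34  0.88  1.25  0.56  1.52 -0.84] F [ 1.3  1.5 -8.2] w 0.013565481207914388 z [-0.22  0.63 -0.74]
```

```bash
python3 -m crank '[0,0,0,0,0,0,150, 0,0,0,0,0,0,150, 0,0,0,0,0,0,150, 0,0,0,0,0,0,150, 0,0,-10,0,0,0,150]' 15
python3 -m crank '[0,0,-20,0,0,0,150, 0,0,-40,0,0,0,150, 0,-20,-60,0,0,0,150, 0,-50,-75,0,0,0,200, 0,-80,-85,0,0,0,255]' 15
python3 go.py 590 -64.5 220 42 18.9; python3 wc.py w4
```

```text
time: 14.83
position: [0.6609, 0.037, 0.1452]
tool_rot: [0.542, 0.76, 0.209, -0.291]
ft_force: [0.1, -0.2, 0.3]
grip_width: 0.0341
grip_force: 0.0
time: 15.25
position: [0.6049, -0.0455, 0.2102]
tool_rot: [0.543, 0.761, 0.21, -0.287]
ft_force: [0.2, -0.9, -0.6]
grip_width: 0.0288
grip_force: 0.0
shift [ -3.2 -20.2 -16.2] turn [0.4 0.3 0.3] t 15.25 p [604.9 -45.5 210.2] q [-0.48  0.75  1.32  0.48  1.64 -0.92] F [ 0.2 -0.9 -0.6] w 0.02883889117451663 z [-0.22  0.63 -0.74]
[[ 0.001 -0.952 -0.305  0.085]
 [ 1.     0.001 -0.001  0.001]
 [ 0.001 -0.305  0.952 -0.138]
 [ 0.     0.     0.     1.   ]]
```

View pics/w4.png

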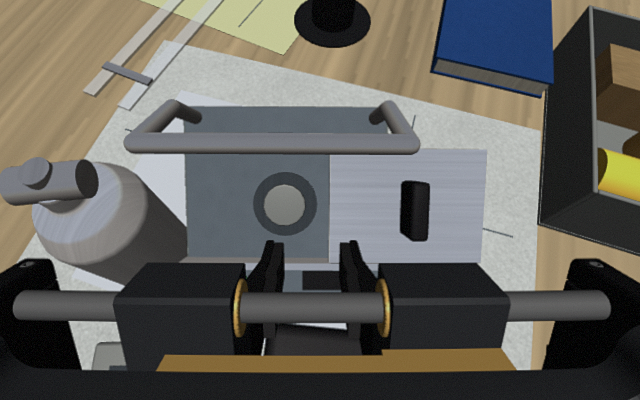

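The cover is over to the -y side and the button is fully exposed at (285,205).

```bash
python3 - <<'E'
from h import *
load("w4");b=np.array([.5583,.0298,.1021]);n=np.array([.162,-.473,.866]);c=CAM["w4"][4][:,3]
print(proj("w4",b));d=plane("w4",(285,205),.1)-c;P=c+d*((b-c)@n)/(d@n);print(P)
z=np.array([-.195,.570,-.799]) # lean 37
z=-n*1; 
for lean in(35,):
    a=np.radians(lean);x=np.array([-.324,.946,0]);z=np.sin(a)*x-np.cos(a)*np.array([0,0,1]);print(lean,"touch TCP",1e3*(P-.025*z),"z",z)
    m=1e3*(P-.025*z-.05*z)
print(m)
E
```

```text
[[286.14140548 204.71559545]]
[0.55745128 0.02928361 0.10197672]
35 touch TCP [562.09724983  15.71852726 122.45552172] z [-0.18583877  0.54260331 -0.81915204]
[571.3891881  -11.41163818 163.41312393]
```

```bash
python3 go.py 570.4 -8.6 153.2 38 18.9
python3 -m crank '[0,-7,10,0,-1,0,255, -2,-14,20,0,-2,0,255, -4,-20,30,0,-3,0,255, -5,-20,40,0,-4,0,255, -5,-20,45,0,-4,0,255]' 20
python3 go.py 570.4 -8.6 153.2 38 18.9;python3 go.py 562.4 14.7 121.7 38 18.9
```

```text
shift [ -3.7 -15.4  74.6] turn [ 0.2 -3.8 -0. ] t 15.3 p [600.  -48.2 211.3] q [-0.49  0.74  1.32  0.48  1.64 -0.92] F [-5.1 -0.1  0.5] w 0.02549593209639227 z [-0.2   0.58 -0.79]
time: 15.72
position: [0.5766, -0.0248, 0.1718]
tool_rot: [0.55, 0.77, 0.191, -0.263]
ft_force: [-0.5, -0.2, -0.6]
grip_width: 0.0012
grip_force: 0.0
shift [ 2.2 -0.7 25.3] turn [0.3 0.1 0.1] t 15.7167 p [576.6 -24.8 171.8] q [-0.46  0.73  1.45  0.45  1.47 -0.95] F [-0.5 -0.2 -0.6] w 0.0011567737654065147 z [-0.2   0.58 -0.79]
shift [ 2.3 -0.9 65.3] turn [0.3 0.1 0.1] t 15.7167 p [576.6 -24.8 171.8] q [-0.46  0.73  1.45  0.45  1.47 -0.95] F [-0.5 -0.2 -0.6] w 0.0011567737654065147 z [-0.2   0.58 -0.79]
```

```bash
python3 -m crank '[1,0,15,0,0,0,255, 2,-1,30,0,0,0,255, 2,-1,45,0,0,0,255, 2,-1,54,0,0,0,255, 2,-1,60,0,0,0,255]'
python3 -m crank '[0,0,2,0,0,0,255, 0,0,4,0,0,0,255, 0,0,6,0,0,0,255, 0,0,8,0,0,0,255, 0,0,8,0,0,0,255]'
python3 go.py 562.4 14.7 121.7 38 18.9
```

```text
time: 16.13
position: [0.5639, 0.0114, 0.1248]
tool_rot: [0.55, 0.77, 0.191, -0.263]
ft_force: [0.4, -0.5, -1.4]
grip_width: 0.0005
grip_force: 0.0
time: 16.55
position: [0.563, 0.0148, 0.1191]
tool_rot: [0.55, 0.77, 0.191, -0.262]
ft_force: [-0.2, -2.9, 3.0]
grip_width: 0.0007
grip_force: 1.5
shift [ 1.7 -0.6 -2. ] turn [0.3 0.2 0.1] t 16.55 p [563.   14.8 119.1] q [-0.41  0.78  1.53  0.49  1.33 -0.98] F [-0.2 -2.9  3. ] w 0.0007054509264965195 z [-0.2   0.58 -0.79]
```

Contact is made at about 4 N; I'll press on in small steps until the force rises well past 5 N.

```bash
python3 -m crank '[0,0,1,0,0,0,255, 0,0,2,0,0,0,255, 0,0,3,0,0,0,255, 0,0,4,0,0,0,255, 0,0,4,0,0,0,255]'
python3 -m crank '[0,0,1,0,0,0,255, 0,0,2,0,0,0,255, 0,0,2,0,0,0,255, 0,0,2,0,0,0,255, 0,0,2,0,0,0,255]'
python3 go.py 562.4 14.7 121.7 38 18.9
```

```text
time: 16.97
position: [0.5625, 0.0164, 0.1163]
tool_rot: [0.55, 0.77, 0.19, -0.261]
ft_force: [-0.5, -7.4, 5.6]
grip_width: 0.0006
grip_force: 4.0
time: 17.38
position: [0.5625, 0.0165, 0.116]
tool_rot: [0.55, 0.77, 0.19, -0.261]
ft_force: [-1.0, -10.4, 12.5]
grip_width: 0.0007
grip_force: 8.0
shift [ 2.2 -0.6 -5.6] turn [0.4 0.3 0.2] t 17.3833 p [562.5  16.5 116. ] q [-0.41  0.79  1.54  0.49  1.32 -0.99] F [ -1.  -10.4  12.5] w 0.0006865605116048277 z [-0.2   0.58 -0.79]
```

```bash
python3 -m crank '[0,0,1,0,0,0,255, 0,0,2,0,0,0,255, 0,0,2,0,0,0,255, 0,0,2,0,0,0,255, 0,0,2,0,0,0,255]'
python3 -m crank '[0,0,-5,0,0,0,255, 0,0,-15,0,0,0,255, 0,0,-30,0,0,0,255, 0,0,-50,0,0,0,255, 0,0,-70,0,0,0,255]'
python3 go.py 659.8 42.1 137.3 42 18.9; python3 go.py 675.0 -2.2 189.3 42 18.9
```

```text
time: 17.8
position: [0.5625, 0.0167, 0.1157]
tool_rot: [0.55, 0.771, 0.191, -0.26]
ft_force: [-1.3, -15.1, 19.9]
grip_width: 0.0003
grip_force: 11.9
time: 18.22
position: [0.5737, -0.0197, 0.168]
tool_rot: [0.55, 0.769, 0.191, -0.264]
ft_force: [0.4, 0.2, -0.3]
grip_width: 0.0004
grip_force: 0.0
shift [  5.  101.3  43.3] turn [0.1 3.9 0.1] t 18.2167 p [573.7 -19.7 168. ] q [-0.45  0.74  1.46  0.46  1.46 -0.96] F [ 0.4  0.2 -0.3] w 0.00043490920330140005 z [-0.22  0.63 -0.74]
shift [  0.2 101.5 -26.5] turn [0.1 3.9 0.1] t 18.2167 p [573.7 -19.7 168. ] q [-0.45  0.74  1.46  0.46  1.46 -0.96] F [ 0.4  0.2 -0.3] w 0.00043490920330140005 z [-0.22  0.63 -0.74]
```

```bash
python3 -m crank '[0,5,-20,0,0.8,0,150, 0,30,-27,0,1.6,0,100, 0,60,-27,0,2.4,0,100, 0,85,-27,0,3.2,0,100, 0,101,-27,0,3.9,0,100]'
python3 -m crank '[0,0,0,0,0,0,100, 0,0,0,0,0,0,100, 0,0,0,0,0,0,100, 0,0,0,0,0,0,100, 0,0,0,0,0,0,100]'
python3 go.py 659.8 42.1 137.3 42 18.9
```

```text
time: 18.63
position: [0.6769, -0.0021, 0.1895]
tool_rot: [0.542, 0.76, 0.21, -0.289]
ft_force: [-0.5, -0.3, 0.4]
grip_width: 0.0258
grip_force: 0.0
time: 19.05
position: [0.6745, -0.0039, 0.1897]
tool_rot: [0.543, 0.76, 0.209, -0.289]
ft_force: [-0.3, 0.8, 0.1]
grip_width: 0.0513
grip_force: 0.0
shift [ 1.   0.7 71.2] turn [0.2 0.2 0.1] t 19.05 p [674.5  -3.9 189.7] q [-0.39  0.84  1.16  0.53  1.66 -0.81] F [-0.3  0.8  0.1] w 0.05133396468339399 z [-0.22  0.63 -0.74]
```

```bash
python3 -m crank '[1,1,20,0,0,0,100, 1,1,40,0,0,0,100, 1,1,56,0,0,0,100, 1,1,66,0,0,0,100, 1,1,70,0,0,0,100]'
python3 -m crank '[0,0,0,0,0,0,255, 0,0,0,0,0,0,255, 0,0,0,0,0,0,255, 0,0,0,0,0,0,255, 0,0,0,0,0,0,255]' 15
python3 -m crank '[0,0,0,0,0,0,255, 0,0,0,0,0,0,255, 0,0,0,0,0,0,255, 0,0,0,0,0,0,255, 0,0,0,0,0,0,255]' 15
python3 go.py 659.8 42.1 137.3 42 18.9;python3 go.py 565.1 9.7 137.3 42 18.8
```

```text
time: 19.47
position: [0.6598, 0.0425, 0.1371]
tool_rot: [0.543, 0.76, 0.209, -0.29]
ft_force: [-0.4, -0.3, 0.4]
grip_width: 0.0533
grip_force: 0.0
time: 19.88
position: [0.6618, 0.0409, 0.1386]
tool_rot: [0.543, 0.76, 0.21, -0.288]
ft_force: [0.7, 0.5, 0.4]
grip_width: 0.0275
grip_force: 0.0
time: 20.3
position: [0.6612, 0.0412, 0.1382]
tool_rot: [0.543, 0.76, 0.209, -0.289]
ft_force: [-1.2, -1.4, 1.7]
grip_width: 0.0141
grip_force: 15.0
shift [ 0.4 -1.   1.6] turn [0.2 0.2 0.1] t 20.3 p [661.2  41.2 138.2] q [-0.34  0.88  1.25  0.55  1.53 -0.84] F [-1.2 -1.4  1.7] w 0.014061051314594376 z [-0.22  0.63 -0.74]
shift [   0.6 -101.1    1.2] turn [0.2 0.2 0.2] t 20.3 p [661.2  41.2 138.2] q [-0.34  0.88  1.25  0.55  1.53 -0.84] F [-1.2 -1.4  1.7] w 0.014061051314594376 z [-0.22  0.63 -0.74]
```

```bash
python3 -m crank '[0,-10,0,0,0,0,255, 0,-20,0,0,0,0,255, 0,-30,0,0,0,0,255, 0,-40,0,0,0,0,255, 0,-50,0,0,0,0,255]' 15
python3 -m crank '[0,-10,0,0,0,0,255, 0,-20,0,0,0,0,255, 0,-30,0,0,0,0,255, 0,-40,0,0,0,0,255, 0,-50,0,0,0,0,255]' 15
python3 -m crank '[0,-1,0,0,0,0,255, 0,-1,0,0,0,0,255, 0,-1,0,0,0,0,255, 0,-1,0,0,0,0,255, 0,-1,0,0,0,0,255]' 15
python3 go.py 565.1 9.7 137.3 42 18.8
python3 -m crank '[0,0,0,0,0,0,120, 0,0,0,0,0,0,120, 0,0,0,0,0,0,120, 0,0,0,0,0,0,120, 0,0,0,0,0,0,120]' 15
python3 -m crank '[0,0,-10,0,0,0,100, 0,0,-25,0,0,0,60, 0,0,-45,0,0,0,20, -3,0,-70,0,0,0,0, -5,0,-100,0,0,0,0]' 15
python3 -m crank '[0,0,0,0,0,0,0, 0,0,-20,0,0,0,0, 0,0,-40,0,0,0,0, 0,0,-50,0,0,0,0, 0,0,-50,0,0,0,0]' 15
python3 wc.py w5; python3 - <<'E'
import cv2
cv2.imwrite("pics/w5b.png",cv2.imread("pics/w5.png"))
E
```

```text
time: 20.72
position: [0.6146, 0.0254, 0.1382]
tool_rot: [0.543, 0.76, 0.21, -0.288]
ft_force: [2.6, -0.5, 1.6]
grip_width: 0.0142
grip_force: 15.0
time: 21.13
position: [0.5661, 0.0089, 0.1381]
tool_rot: [0.543, 0.76, 0.21, -0.288]
ft_force: [2.1, -1.0, 5.6]
grip_width: 0.014
grip_force: 15.0
time: 21.55
position: [0.5642, 0.0083, 0.1381]
tool_rot: [0.543, 0.76, 0.209, -0.29]
ft_force: [0.3, -3.2, 6.3]
grip_width: 0.0137
grip_force: 15.0
shift [0.2 1.3 1.3] turn [0.1 0.2 0.2] t 21.55 p [564.2   8.3 138.1] q [-0.44  0.79  1.5   0.51  1.43 -0.99] F [ 0.3 -3.2  6.3] w 0.013674846198629804 z [-0.22  0.63 -0.74]
time: 21.97
position: [0.5652, 0.0091, 0.1372]
tool_rot: [0.543, 0.76, 0.209, -0.289]
ft_force: [-0.4, -0.1, -0.0]
grip_width: 0.0392
grip_force: 0.0
time: 22.38
position: [0.5875, -0.0579, 0.2092]
tool_rot: [0.543, 0.76, 0.209, -0.29]
ft_force: [0.3, -0.2, -1.0]
grip_width: 0.0716
grip_force: 0.0
time: 22.8
position: [0.5997, -0.0908, 0.2473]
tool_rot: [0.543, 0.761, 0.21, -0.287]
ft_force: [0.2, -0.5, -0.2]
grip_width: 0.0868
grip_force: 0.0
[[ 0.001 -0.952 -0.305  0.085]
 [ 1.     0.001 -0.001  0.001]
 [ 0.001 -0.305  0.952 -0.138]
 [ 0.     0.     0.     1.   ]]
```

View pics/w5.png

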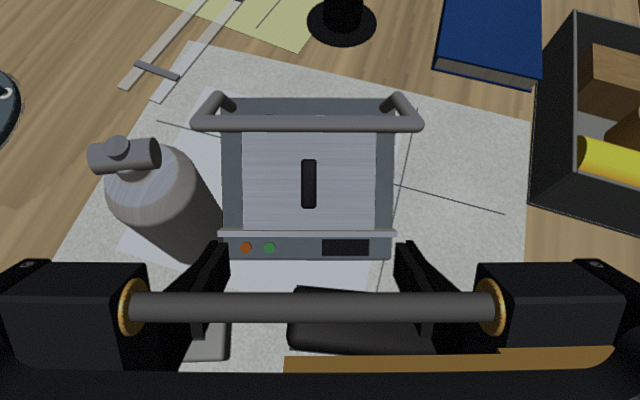

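The cover is back in the middle: plate 242..376 against panel 221..392, about 2 mm off centre. The torch is upright on the mat, the other items are undisturbed, and the gripper is clear.

```bash
python3 -c "
from rig import robot
print(robot.hand_in())"
```

```text
the job is handed in; nothing more can be done
None
```

I ran the recall-unit test in the order asked and handed it in at about 23 s of the 72 s allowed: the torch is upright on the mat, the button was pressed to the bottom and released, and the cover is back within about 2 mm of the middle.

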